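Cover and clamp a small box glue-up

TASK

Set the loose wooden cover into the open mouth of the wooden box so that it sits seated and level, and let go of it. Then pump the red trigger of the bench clamp against its black handle until the moving jaw presses the box firmly but gently against the fixed jaw, and finish while still squeezing trigger and handle together, without crushing the box. Leave the other things alone and do not push the jaw by hand.

Things in the scene. Friction and masses are not known exactly. Their poses are not given: they have to be found in the camera images.
- clamp: Fixed bench clamp on a plywood board 150 x 370 x 12 mm. Origin on the bench top; y along the bar, z up; board y -200 to 170 mm. From -y: blue fixed jaw (70 mm wide, top z 64), the wooden box on the board, blue moving jaw (top z 64), blue housing (50 mm wide, y 55 to 141, top z 80) with handle and trigger; behind it a toothed rod at z 45 reaches y 217 with the jaw fully back.
- handle_face (a point): Point at mid-width on the front (-y) face of the black fixed handle, 125 mm above the bench: where one finger goes. The handle, with an orange band near its top, is an upright bar on the clamp's housing, 34 mm (x) by 16 mm (y), z 78 to 158 mm above the bench. Axes as the clamp's.
- trigger: Red trigger, an upright bar 32 mm (x) by 16 mm (y), z=83 to 153 mm above the bench, standing behind (+y of) the black handle; squeezing it toward the handle moves the jaw. Origin at the middle of the bottom edge of its rear (+y) face; axes as the clamp's.
- trigger_face (a point): Point on the trigger's rear (+y) face, 125 mm above the bench: where the other finger goes. Released it is 56 mm (in y) behind handle_face, fully squeezed 36 mm.
- trigger_travel (a joint): Trigger travel in m: 0 released, 0.020 fully squeezed toward the handle (-y of the clamp). A spring of 3 to 5 N returns it in about 0.5 s when let go. Its ratchet moves the jaw on by 18 mm with each full stroke (the first may give 14 to 20); the jaw stays where it is as the trigger returns.
- jaw_travel (a joint): Travel of the moving jaw in m, growing toward the fixed jaw: 0 fully back, starts at 0 to 0.035. At about 0.072 the box is clamped against the fixed jaw; the trigger then stops at any point of its stroke, and the force on the box is 2 to 9 N less than the squeeze on the trigger: squeeze with 20 to 40 N; over 70 N on the box crushes it. Friction (4 N) holds the jaw.
- jaw: Moving jaw, blue with a black rubber face 56 x 40 mm. Origin at the centre of its face, 42 mm above the bench, axes as the clamp's.
- wood_box: Open-topped light wooden box, 120 (x) x 100 (y) x 60 (z) mm, walls 8 mm, loose, standing on the clamp's board (12 mm above the bench) up to 10 mm short of the fixed jaw. Origin at the centre of its underside; its y axis is roughly along the clamp's y. Rim 60 mm above the origin, mouth 104 x 84 mm.
- cover: Loose wooden cover lying right way up. Origin at the centre of its underside. Upward: stepped plug (90 x 70 mm, z 0 to 4; 96 x 76 mm, z 4 to 8) that drops into the box's mouth; flange 120 (x) x 100 (y) mm, z 8 to 14, that rests on the rim; dark batten to grip, 60 (x) x 16 (y) mm, z 14 to 42. Seated, its origin is 52 mm above the box's, x axes parallel (either way round).
- glue_bottle: Bystander: yellow glue bottle with orange tip, standing, 42 x 62 x 174 mm. Origin at its underside.
- masking_tape: Bystander: roll of cream masking tape lying flat, 104 mm across, 25 mm high. Origin at its underside.
- marker: Bystander: green and white marker pen lying down, 135 mm long, 17 mm thick.

How it is judged:
By the outcome, as a careful person would: the job done as asked, in the order asked, and still so for the second after the job is handed in, while the arm keeps its last pose, push and grip.
It also fails if it takes over 48 s, if anything falls off the work surface, if the arm or the gripper's body presses on something with over 40 N, if the wrist force passes 120 N, or if a joint passes its speed limit or range.

ROBOT

A 6-joint arm with a two-finger parallel gripper is mounted at the origin on a cart in front of the work surface, level with it; the furniture and walls round the work are solid. World frame = base frame: x ahead of the robot, y to its left, z up, the work surface at z = 0. Lengths are in m, angles in degrees, forces in N, time in s.
With the tool pointing down it reaches from about 0.3 to 0.75 m from the base axis. Payload 8.5 kg.
Tool frame: the origin (TCP) lies on the centre line of the jaws, within the pads' length; the fingertips stand 11 mm ahead of it and the grasp point (between the pads) lies 8 mm behind it; z points along the fingers, y is the line along which they close (so a half turn about z gives the same grasp; the last joint's range is limited). The gripper opens to 85 mm and grips with 20 to 120 N. Pads are 22 mm wide; open, the fingers measure 114 mm over their backs; the gripper's body (76 mm by 85 mm) begins 54 mm behind the grasp point. The pads swing forward as they close: fully open they stand 13 mm farther back than shut.
Start: joints at [-85.56, 21.807, 74.336, -0, 83.858, -12.336], TCP at [0.159, -0.527, 0.242] pointing down, gripper open.
Joint ranges: [-178.18, 178.18], [-50.72, 133.34], [12.68, 142.11], [-81.47, 261.47], [9.98, 163.14], [-165.26, 165.26]. Speed limits (degrees/s): [136.94, 136.94, 180, 180, 180, 180].

INTERFACE

Orientations are given as a 3x3 rotation matrix whose columns are the frame's x, y, z axes.
In Python, from rig import env, imaging, order gives the robot as it stands (env), with the cameras (imaging) and the job (order).
- The arm moves only by the tool send_path, called after "Emit:" by a JSON object that holds its "method" and its "body". Schema: {"type":"object","properties":{"deltas":{"type":"array","items":{"type":"array","prefixItems":[{"type":"array","items":{"type":"number"},"minItems":3,"maxItems":3},{"type":"number"},{"type":"number"}],"minItems":3,"maxItems":3},"minItems":1,"maxItems":10},"force":{"type":"number"},"only":{"type":"string"},"quiet":{"type":"boolean"},"lines":{"type":"string"}},"required":["deltas"],"additionalProperties":false}. deltas is a list of rows, 1 to 10 of them, each written [[dx, dy, dz], turn, opening]: dx, dy, dz in m, then a turn about the tool's z in degrees, then the finger opening in m; each row shifts and turns the commanded pose from where the row before left it, along the tool's axes as they then stand; what a row does not reach is not made up. A row lasts 1/10 s, in which the tool goes at most 0.05 m and 8.59 degrees, less where a joint would pass 70% of its speed; a pose out of reach is approached as far as the arm can. The fingers move at their own pace and stop on an object; force is the grip in N (left out, the last holds). Time passes only in rows, so rows that do not move let the fingers close. The tool returns the time, the measured TCP pose, the force, the opening and the grip force at its end. only (a regular expression) keeps the lines of the reply that match it, lines (a string "A,B") keeps lines A to B, and quiet returns only ok. Input that does not fit is refused with a message, and nothing moves.
- env.observe(): the state, without advancing time (a new reading comes with each control period).
- imaging.get_image(name): name is "scene" or "top" or "wrist"; returns a dict with "pixels" (384x512x3 uint8, red, green, blue), "K" (3x3 intrinsics, pixels), "extrinsics" (4x4, takes a point from world to camera coordinates). Camera axes: x right, y down, z forward; pixel columns grow to the right and rows downward; lengths in m; the calibration is good to about 2 mm. A picture is of the moment at which its call begins. There is no depth.
- order.close_job(): hands the job in; it is judged then, once.
The state is a dict: "time_s": time; "q": joint angles; "qvel": joint speeds; "joint_efforts": joint torques, N m; "position": TCP position; "tool_rot": TCP orientation; "ft_force": force on the tool from outside, world axes, zero at the start; "wrist_torque": the same for the moment, N m; "grip_width": finger opening in m; "gripper_force": force on a finger pad.
Only numpy, scipy, OpenCV 4.12 (cv2) and the standard library are available. Lean on these libraries where they do the work, as an engineer would, in place of code of your own. Each camera call takes 0.05 s, during which the arm holds its last target. There are 200 camera calls.

## Working session

There is one attempt and no reset: what is moved stays moved. The work goes in short steps, Python scripts to look and compute and a tool call to move; the robot and the scene stay as the last step left them, time stands still between calls to the robot, and variables do not carry over. Pictures are saved under pics/ and viewed, at most 10 in all, crops included, and the job is handed in when it is done.

```bash
ls; mkdir -p pics; python3 - <<'E'
from rig import env, imaging, order
import cv2,numpy as np,pickle
o=env.observe();print(o['position'],o['tool_rot'],o['time_s'],o['ft_force'])
ims={}
for n in("top","scene"):
    g=imaging.get_image(n);ims[n]=g
    cv2.imwrite(f"pics/{n}0.png",g["pixels"][:,:,::-1])
    R=g["extrinsics"];print(n,-R[:3,:3].T@R[:3,3],R[2,:3],g["K"].tolist())
pickle.dump(ims,open("ims0.pkl","wb"))
E
```

```text
pics
rig.py
[ 0.15872734 -0.52630354  0.24169956] [[ 9.57432196e-01  2.88658235e-01 -1.19388998e-04]
 [ 2.88658094e-01 -9.57431122e-01  1.46698610e-03]
 [ 3.09150874e-04 -1.43900232e-03 -9.99998917e-01]] 0.0 [ 0.15647499 -0.83484156 -1.11752979]
top [ 0.27473979 -0.18882429  1.42459842] [ 0.20431117 -0.0022924  -0.97890331] [[484.8602101328404, 0.0, 253.41309622775506], [0.0, 484.8602101328404, 186.7004465413346], [0.0, 0.0, 1.0]]
scene [-0.30304472  0.60360189  0.7298175 ] [ 0.65279254 -0.58397876 -0.48252534] [[484.45651799001274, 0.0, 255.49359448092963], [0.0, 484.45651799001274, 191.7952087185047], [0.0, 0.0, 1.0]]
```

View pics/top0.png

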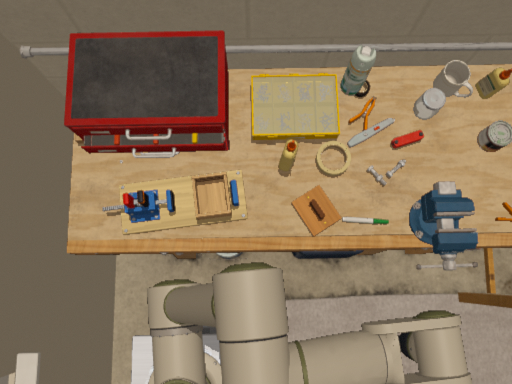

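View pics/scene0.png

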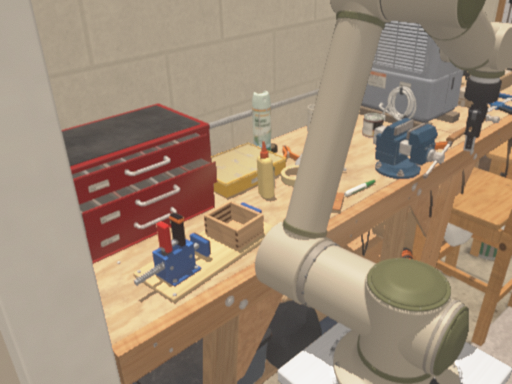

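Top view: clamp with board at px (120–246, 172–235), trigger and handle at about (140,197), box at (213,197), cover rotated at (318,210). Scene view: red trigger at (165,238), black handle at (177,228), box at (235,228). I'll zoom in next.

```bash
cat > h.py <<'E'
import numpy as np,cv2
def ray(g,u,v):
    R=g["extrinsics"][:3,:3];t=g["extrinsics"][:3,3]
    return -R.T@t, R.T@np.linalg.solve(g["K"],[u,v,1.])
def onz(g,u,v,z):
    c,d=ray(g,u,v);return (c+d*(z-c[2])/d[2])[:2]
def proj(g,p):
    q=g["K"]@(g["extrinsics"]@np.r_[p,1])[:3];return q[:2]/q[2]
def mask(g,lo,hi,roi):
    h=cv2.cvtColor(g["pixels"],cv2.COLOR_RGB2HSV);m=cv2.inRange(h,lo,hi);o=np.zeros_like(m)
    a,b,c,d=roi;o[c:d,a:b]=m[c:d,a:b];return o
def rect(m):
    cs=cv2.findContours(m,cv2.RETR_EXTERNAL,cv2.CHAIN_APPROX_NONE)[0]
    return cv2.minAreaRect(max(cs,key=cv2.contourArea))
E
python3 - <<'E'
import pickle,cv2,numpy as np
g=pickle.load(open("ims0.pkl","rb"));p=g["top"]["pixels"][:,:,::-1]
a=cv2.resize(p[160:245,95:255],None,fx=4.9,fy=4.9,interpolation=cv2.INTER_CUBIC)[:300]
a=cv2.resize(p[165:240,98:252],(770,375),interpolation=cv2.INTER_CUBIC)
b=cv2.resize(p[180:240,285:345],(300,300)); s=g["scene"]["pixels"][:,:,::-1]
c=cv2.resize(s[195:300,130:270],(400,300)) 
im=np.zeros((600,800,3),np.uint8)
im[:375,:770]=a; im[375:,:225]=cv2.resize(b,(225,225)); im[375:,240:540]=cv2.resize(c,(300,225))
cv2.imwrite("pics/z1.png",im)
E
```

```text
(no output)
```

View pics/z1.png

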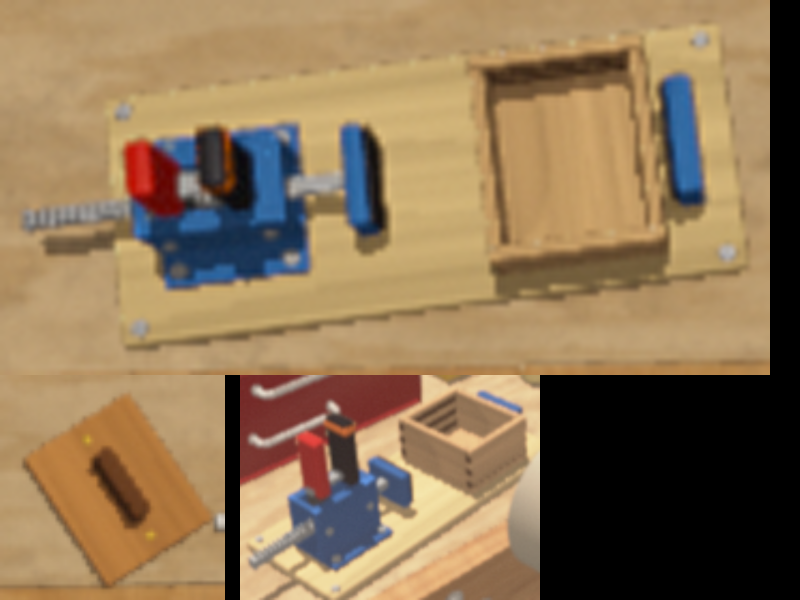

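Zoomed view: board corners are near px (119.6,185.4), (241.6,170.2), (247.4,218.6) and (122.8,234.4). Box rim corners are near (192,177.4), (226.6,173), (231.6,213), (196.4,218.6). The cover flange corners are near (291.7,203.2), (319.1,184.8), (341.5,218.7), (313.5,236). The moving jaw is well clear of the box.

```bash
python3 - <<'E'
import pickle,cv2,numpy as np
from h import *
G=pickle.load(open("ims0.pkl","rb"));g=G["top"];s=G["scene"]
def quad(P,z):
    Q=np.array([onz(g,u,v,z) for u,v in P]);return Q
def show(n,Q):
    e=np.roll(Q,-1,0)-Q
    print(n,"ctr",Q.mean(0).round(4),"sides",np.linalg.norm(e,axis=1).round(4),"ang",np.degrees(np.arctan2(e[:,1],e[:,0])).round(1))
B=quad([(119.6,185.4),(241.6,170.2),(247.4,218.6),(122.8,234.4)],.012);show("board",B)
show("box",quad([(192,177.4),(226.6,173),(231.6,213),(196.4,218.6)],.072))
show("cover-hand",quad([(291.7,203.2),(319.1,184.8),(341.5,218.7),(313.5,236)],.014))
# colour masks
m=mask(g,(3,140,90),(16,255,225),(286,346,180,240));r=rect(m);show("cover-mask",quad(cv2.boxPoints(r),.014))
m=mask(g,(0,0,0),(20,255,110),(300,332,190,228));show("batten",quad(cv2.boxPoints(rect(m)),.035))
rois={"top":(110,160,180,220),"scene":(140,200,195,270)}
for n,gg in G.items():
    r=mask(gg,(0,170,100),(5,255,255),rois[n])|mask(gg,(174,170,100),(180,255,255),rois[n])
    o=mask(gg,(8,170,120),(18,255,255),rois[n])
    k=mask(gg,(0,0,0),(180,255,60),rois[n])
    for nm,m in(("red",r),("orange",o),("black",k)):
        c=cv2.findContours(m,cv2.RETR_EXTERNAL,cv2.CHAIN_APPROX_NONE)[0]
        for c in sorted(c,key=cv2.contourArea)[-2:]: print(n,nm,cv2.contourArea(c),np.round(cv2.boxPoints(cv2.minAreaRect(c)),1).tolist())
# scene camera check
for n,p in(("board",np.r_[B.mean(0),.012]),):print(n,proj(s,p))
c=B.mean(0); 
ey=(B[0]+B[3]-B[1]-B[2]);ey/=np.linalg.norm(ey);ex=np.array([ey[1],-ey[0]])
O=c+ey*.015; print("clamp O",O,"ey",ey,"ex",ex, np.degrees(np.arctan2(ey[1],ey[0])))
# trigger top via px in top image z=.153 ; handle top z=.158 (zoom readings)
for n,(u,v),z in(("trig far-left top",(98+127/5,165+143/5),.153),("trig top right",(98+150/5,165+143/5),.153),("h TL",(98+197/5,165+129/5),.158),("h TR",(98+225/5,165+127/5),.158)):
    w=onz(g,u,v,z)-O; print(n,w@ex,w@ey)
E
```

```text
board ctr [0.5275 0.0168] sides [0.3662 0.1473 0.3663 0.1472] ang [ -83.7 -174.1   96.3    5.8]
box ctr [ 0.5342 -0.073 ] sides [0.0997 0.1169 0.1001 0.1198] ang [ -83.6 -173.4   98.1    6.4]
cover-hand ctr [ 0.4943 -0.3762] sides [0.0993 0.1195 0.0976 0.1149] ang [ -57.  -149.3  120.3   31.6]
cover-mask ctr [ 0.491  -0.3659] sides [0.1606 0.1605 0.1569 0.1605] ang [-91.  176.9  89.   -1.8]
batten ctr [ 0.4927 -0.3736] sides [0.0196 0.0592 0.0195 0.0591] ang [ -56.4 -147.7  123.4   32.4]
top red 0.0 [[129.0, 206.0], [129.0, 206.0], [129.0, 206.0], [129.0, 206.0]]
top red 73.0 [[122.5, 194.1999969482422], [131.3000030517578, 193.0], [133.10000610351562, 205.6999969482422], [124.30000305175781, 207.0]]
top orange 0.0 [[125.0, 193.0], [125.0, 193.0], [124.0, 193.0], [124.0, 193.0]]
top orange 0.0 [[143.0, 194.0], [143.0, 194.0], [143.0, 192.0], [143.0, 192.0]]
top black 23.0 [[136.10000610351562, 191.60000610351562], [140.8000030517578, 190.89999389648438], [142.39999389648438, 201.6999969482422], [137.60000610351562, 202.3000030517578]]
top black 35.0 [[140.6999969482422, 205.100006103
[... 378 characters left out ...]
999389648438, 220.6999969482422], [170.0, 216.8000030517578], [183.1999969482422, 219.0], [182.5, 222.89999389648438]]
scene black 0.0 [[173.0, 215.0], [173.0, 215.0], [173.0, 215.0], [173.0, 215.0]]
scene black 164.5 [[171.3000030517578, 222.10000610351562], [181.60000610351562, 220.6999969482422], [184.8000030517578, 244.60000610351562], [174.5, 246.0]]
board [211.32355265 248.6957121 ]
clamp O [0.52584539 0.03174147] ey [-0.10917866  0.99402214] ex [0.99402214 0.10917866] 96.26797132430539
trig far-left top 0.015254513600503602 0.12322366974927886
trig top right 0.0136927227101073 0.11102682761278594
h TL 0.016969419893049755 0.08441635720340503
h TR 0.01615813106116009 0.0695222327904524
```

Emit:
{"method": "send_path", "body": {"deltas": [[[0,0,0],-7.4,0.05],[[0,0,0],-7.4,0.05],[[0.045,0.006,0],0,0.05],[[0.045,0.006,0],0,0.05],[[0.045,0.006,0],0,0.05],[[0.045,0.006,0],0,0.05],[[0.045,0.006,0],0,0.05],[[0.045,0.006,0],0,0.05],[[0.045,0.006,0],0,0.05],[[0.045,0.005,0],0,0.05]], "force": 40}}

```text
time_s: 1.1
position: [0.4916, -0.377, 0.2419]
tool_rot: [[0.852, 0.524, -0.001], [0.524, -0.852, 0.001], [-0.0, -0.001, -1.0]]
ft_force: [-0.3, -0.9, -0.1]
grip_width: 0.05
gripper_force: 0.0
```

```bash
python3 - <<'E'
from rig import env, imaging, order
from h import *
o=env.observe();print(o['position'],o['tool_rot'].round(4) if hasattr(o['tool_rot'],'round') else o['tool_rot'],o['time_s'])
g=imaging.get_image("wrist");cv2.imwrite("pics/w1.png",g["pixels"][:,:,::-1])
import pickle;pickle.dump(g,open("w1.pkl","wb"))
E
```

```text
[ 0.49159267 -0.37698946  0.24194247] [[ 8.519e-01  5.237e-01 -5.000e-04]
 [ 5.237e-01 -8.519e-01  5.000e-04]
 [-2.000e-04 -7.000e-04 -1.000e+00]] 1.1
```

View pics/w1.png

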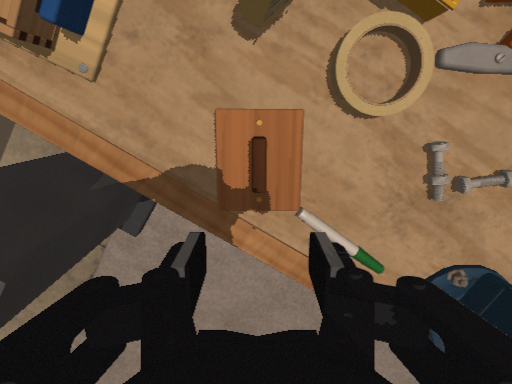

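The wrist view shows the cover with corners at about (216,109), (303,109), (301,210), (217,211) and the batten at (260,165), nearly aligned with the tool. The marker is just off its lower-right corner at (300,212).

```bash
python3 - <<'E'
import pickle
from h import *
g=pickle.load(open("w1.pkl","rb"));t=pickle.load(open("ims0.pkl","rb"))["top"]
Q=np.array([onz(g,u,v,.014) for u,v in[(216,109),(303,109),(301,210),(217,211)]])
e=np.roll(Q,-1,0)-Q;print(Q.mean(0),np.linalg.norm(e,axis=1),np.degrees(np.arctan2(e[:,1],e[:,0])))
m=mask(g,(0,0,0),(20,255,85),(245,275,130,198));r=rect(m);P=cv2.boxPoints(r);print(P.round())
Q=np.array([onz(g,u,v,.042) for u,v in P]);e=np.roll(Q,-1,0)-Q;print(Q.mean(0),np.linalg.norm(e,axis=1),np.degrees(np.arctan2(e[:,1],e[:,0])))
d=Q.mean(0)-[.4916,-.3770]
print(d@[.852,.524],d@[.524,-.852])
print([onz(g,300,212,.008),onz(t,345,219,.008)])
E
```

```text
[ 0.49835137 -0.37581112] [0.09675437 0.11812643 0.10182687 0.11946175] [ -58.46465565 -147.42826635  122.27741078   30.13119857]
[[245. 136.]
 [269. 136.]
 [269. 197.]
 [245. 197.]]
[ 0.49604939 -0.37425147] [0.02516446 0.06649832 0.02650858 0.06650551] [ -58.45855784 -147.89332088  121.55628024   30.94861065]
0.005231114829028764 -1.026694287550086e-05
[array([ 0.47078649, -0.45192085]), array([ 0.4684695 , -0.45991498])]
```

Emit:
{"method": "send_path", "body": {"deltas": [[[0.004,0,0.04],0,0.05],[[0,0,0.045],0,0.05],[[0,0,0.045],0,0.05],[[0,0,0.045],0,0.05],[[0,0,0.025],0,0.05],[[0,0,0.012],0,0.05],[[0,0,0],0,0.01],[[0,0,0],0,0.01],[[0,0,0],0,0.01],[[0,0,0],0,0.01]], "force": 40}}

```text
time_s: 2.15
position: [0.4941, -0.3767, 0.032]
tool_rot: [[0.852, 0.524, 0.002], [0.524, -0.852, -0.003], [0.001, 0.003, -1.0]]
ft_force: [0.6, -1.1, 4.7]
grip_width: 0.0148
gripper_force: 41.8
```

Emit:
{"method": "send_path", "body": {"deltas": [[[0,0,-0.04],0,0.01],[[0,0,-0.045],8.4,0.01],[[0,0,-0.045],8.4,0.01],[[0,0,-0.02],8.3,0.01],[[0.012,-0.045,0],0,0.01],[[0.013,-0.045,0],0,0.01],[[0.013,-0.045,0],0,0.01],[[0.012,-0.045,0],0,0.01],[[0.012,-0.045,0],0,0.01],[[0.012,-0.045,0],0,0.01]]}}

```text
time_s: 3.15
position: [0.5364, -0.0975, 0.1809]
tool_rot: [[0.994, 0.113, 0.001], [0.113, -0.994, -0.0], [0.001, 0.0, -1.0]]
ft_force: [-0.0, 0.7, -0.4]
grip_width: 0.0152
gripper_force: 40.9
```

```bash
python3 - <<'E'
from rig import env, imaging, order
from h import *
import pickle
G={n:imaging.get_image(n) for n in("wrist","top","scene")};pickle.dump(G,open("ims2.pkl","wb"))
cv2.imwrite("pics/w2.png",G["wrist"]["pixels"][:,:,::-1])
p=G["top"]["pixels"][:,:,::-1];cv2.imwrite("pics/t2.png",np.hstack([cv2.resize(p[150:250,90:290],(800,400))]))
E
```

```text
(no output)
```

View pics/w2.png

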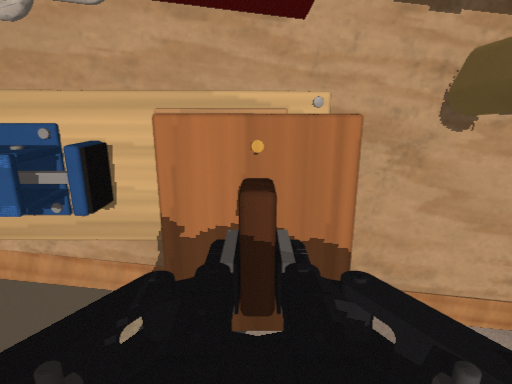

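```bash
python3 - <<'E'
import pickle
from h import *
G=pickle.load(open("ims2.pkl","rb"));g=G["wrist"]
p=g["pixels"][:,:,::-1]
a=cv2.resize(p[95:125,140:300],(800,150),interpolation=cv2.INTER_CUBIC)
t=G["top"]["pixels"][:,:,::-1];b=cv2.resize(t[160:240,150:270],(660,440),interpolation=cv2.INTER_CUBIC)
im=np.zeros((600,800,3),np.uint8);im[:150]=a;im[160:,:660]=b;cv2.imwrite("pics/z2.png",im)
Q=np.array([onz(g,u,v,.163) for u,v in[(153,114),(362,114)]]);print(Q,np.linalg.norm(Q[0]-Q[1]))
xa=np.array([.9936,.1132]);ya=np.array([.1132,-.9936])
c=Q.mean(0)-.06*xa;d=c-[.5364,-.0975];print("cover ctr rel tcp",d@xa,d@ya)
d=Q[1]-Q[0];print(np.degrees(np.arctan2(d[1],d[0]))+90)
E
```

```text
[[ 0.5946788  -0.04262425]
 [ 0.60553906 -0.13907615]] 0.09706140046542963
cover ctr rel tcp 0.004050637658970046 0.0006046112033292756
6.424315189239991
```

View pics/z2.png

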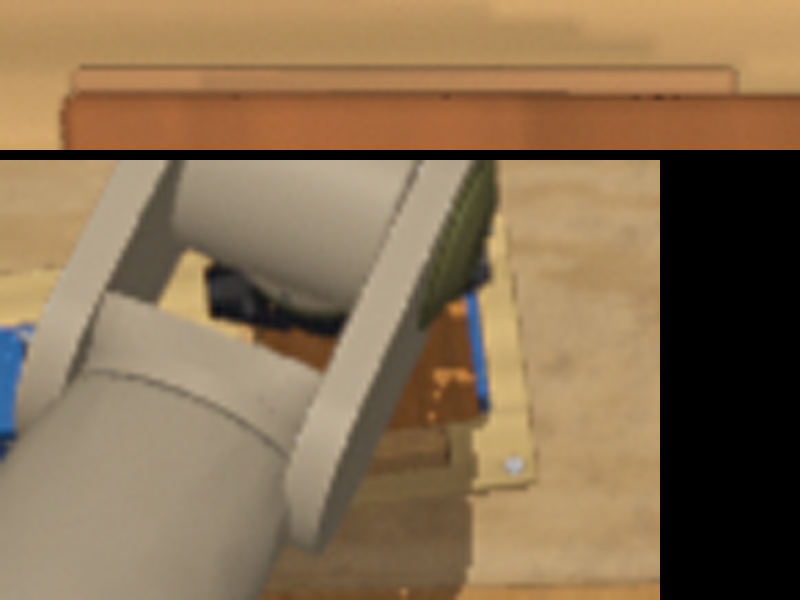

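The zoom shows the box's far rim edge behind the cover, running from (154,108.4) to (287.4,108.4). The cover's front corners are at (153,114) and (362,114), and the cover is parallel to the box.

```bash
python3 - <<'E'
import pickle
from h import *
G=pickle.load(open("ims2.pkl","rb"));g=G["wrist"]
E=g["extrinsics"];print("cam",-E[:3,:3].T@E[:3,3],E[2,:3])
xa=np.array([.9936,.1132]);ya=np.array([.1132,-.9936])
for z,P in((.072,[(154,108.4),(287.4,108.4)]),(.163,[(153,114),(362.5,114)]),(.157,[(153,114),(362.5,114)])):
    Q=np.array([onz(g,u,v,z) for u,v in P]);d=Q[1]-Q[0]
    c=Q.mean(0)-.06*xa;print(z,np.linalg.norm(d),np.degrees(np.arctan2(d[1],d[0]))+90,"ctr",c,"rel tcp",(c-[.5364,-.0975])@xa,(c-[.5364,-.0975])@ya)
E
```

```text
cam [ 0.60248164 -0.09045113  0.31248139] [-0.26051127 -0.02916479 -0.9650302 ]
0.072 0.099218189214794 6.424149347439425 ctr [ 0.53999776 -0.07023677] rel tcp 0.006660929050471655 -0.026681483724170247
0.163 0.09729357871383676 6.424315189239991 ctr [ 0.54050592 -0.09775756] rel tcp 0.004050485047501148 0.0007207034312391879
0.157 0.10119882376528204 6.424315189239962 ctr [ 0.5404112  -0.09777821] rel tcp 0.003954037551236279 0.0007304979020557347
```

Emit:
{"method": "send_path", "body": {"deltas": [[[0.002,-0.0265,0.02],0,0.01],[[0,0,0.03],0,0.01],[[0,0,0.02],0,0.01],[[0,0,0],0,0.01]]}}

```text
time_s: 3.7
position: [0.5343, -0.0733, 0.1083]
tool_rot: [[0.994, 0.112, -0.005], [0.112, -0.994, 0.001], [-0.004, -0.002, -1.0]]
ft_force: [0.5, 0.2, -1.3]
grip_width: 0.0152
gripper_force: 40.8
```

```bash
python3 - <<'E'
from rig import env, imaging, order
from h import *
import pickle
G={n:imaging.get_image(n) for n in("wrist","scene")};pickle.dump(G,open("ims3.pkl","wb"))
w=G["wrist"]["pixels"][:,:,::-1];s=G["scene"]["pixels"][:,:,::-1]
im=np.zeros((600,800,3),np.uint8);im[:300,:400]=cv2.resize(w,(400,300));im[:300,400:]=cv2.resize(w[90:140,130:390],(400,300));im[300:,:400]=cv2.resize(s[190:280,150:270],(400,300),interpolation=cv2.INTER_CUBIC)
cv2.imwrite("pics/z3.png",im)
E
```

```text
(no output)
```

View pics/z3.png

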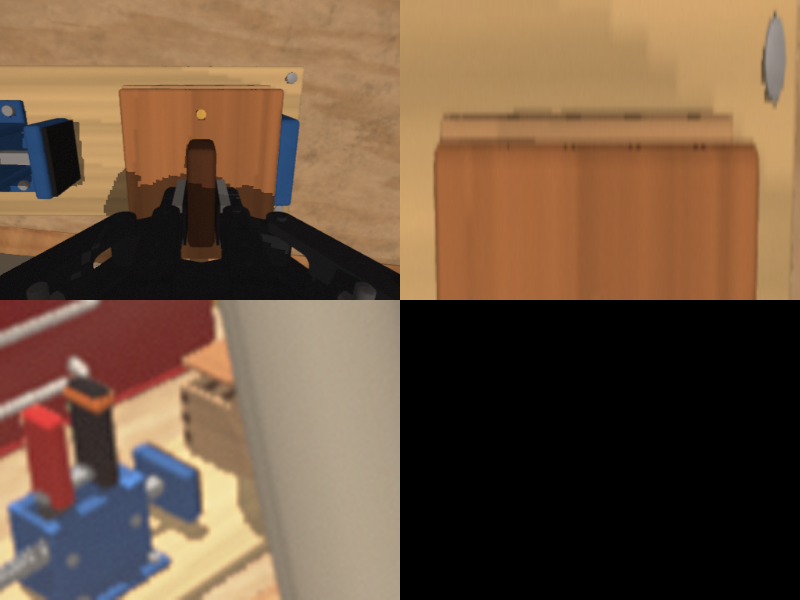

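The wrist crop shows the cover just above the rim. The cover's front corners are at (152.8,114.5) and (362.1,114.5), and the rim's far edge runs from (156.7,109.3) to (345.2,109.3).

```bash
python3 - <<'E'
import pickle
from h import *
g=pickle.load(open("ims3.pkl","rb"))["wrist"]
xa=np.array([.9937,.112]);ya=np.array([.112,-.9937])
for z,P in((.072,[(156.7,109.3),(345.2,109.3)]),(.0903,[(152.8,114.5),(362.1,114.5)]),(.085,[(152.8,114.5),(362.1,114.5)])):
    Q=np.array([onz(g,u,v,z) for u,v in P]);c=Q.mean(0)-.06*xa-[.5343,-.0733]
    print(z,np.linalg.norm(Q[1]-Q[0]),c@xa,c@ya)
E
```

```text
0.072 0.09777193653189507 0.0059843995519659725 -0.002906846855918975
0.0903 0.09711257814861142 0.0037789838088122907 0.0004873059976246993
0.085 0.10056067591600457 0.0036594331531236246 0.0004777313325026741
```

Emit:
{"method": "send_path", "body": {"deltas": [[[0.002,-0.003,0],0,0.01],[[0,0,0.004],0,0.01],[[0,0,0.004],0,0.01],[[0,0,0.004],0,0.01],[[0,0,0],0,0.01]]}}

```text
time_s: 4.3
position: [0.5369, -0.0696, 0.0978]
tool_rot: [[0.994, 0.113, -0.001], [0.113, -0.994, 0.0], [-0.001, -0.0, -1.0]]
ft_force: [-0.0, -0.7, -1.2]
grip_width: 0.0148
gripper_force: 40.9
```

Emit:
{"method": "send_path", "body": {"deltas": [[[0,0,0.002],0,0.01],[[0,0,0.001],0,0.01],[[0,0,0],0,0.01]]}}

```text
time_s: 4.6
position: [0.5373, -0.0697, 0.096]
tool_rot: [[0.994, 0.113, 0.001], [0.113, -0.994, -0.0], [0.001, 0.0, -1.0]]
ft_force: [-2.0, 0.9, 5.0]
grip_width: 0.0151
gripper_force: 41.8
```

Emit:
{"method": "send_path", "body": {"deltas": [[[0,0,0],0,0.06],[[0,0,0],0,0.06],[[0,0,0],0,0.06],[[0,0,-0.04],0,0.06],[[0,0,-0.05],0,0.085],[[0,0,-0.05],0,0.085],[[0,-0.04,-0.015],0,0.085],[[0,-0.05,0],0,0.085],[[0,-0.05,0],0,0.085],[[0,-0.048,0],0,0.085]]}}

```text
time_s: 5.6
position: [0.5154, 0.119, 0.2505]
tool_rot: [[0.994, 0.112, 0.001], [0.112, -0.994, 0.0], [0.001, -0.0, -1.0]]
ft_force: [2.2, -0.6, -0.1]
grip_width: 0.0853
gripper_force: 0.0
```

```bash
python3 - <<'E'
from rig import env, imaging, order
from h import *
import pickle
G={n:imaging.get_image(n) for n in("wrist","scene","top")};pickle.dump(G,open("ims4.pkl","wb"))
w=G["wrist"]["pixels"][:,:,::-1];s=G["scene"]["pixels"][:,:,::-1]
im=np.zeros((600,800,3),np.uint8);im[:384,:512]=w;im[384:,:288]=cv2.resize(s[190:280,150:270],(288,216),interpolation=cv2.INTER_CUBIC)
t=G["top"]["pixels"][:,:,::-1];im[384:,300:640]=cv2.resize(t[150:250,95:252],(340,216))
cv2.imwrite("pics/z4.png",im)
E
```

```text
(no output)
```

View pics/z4.png

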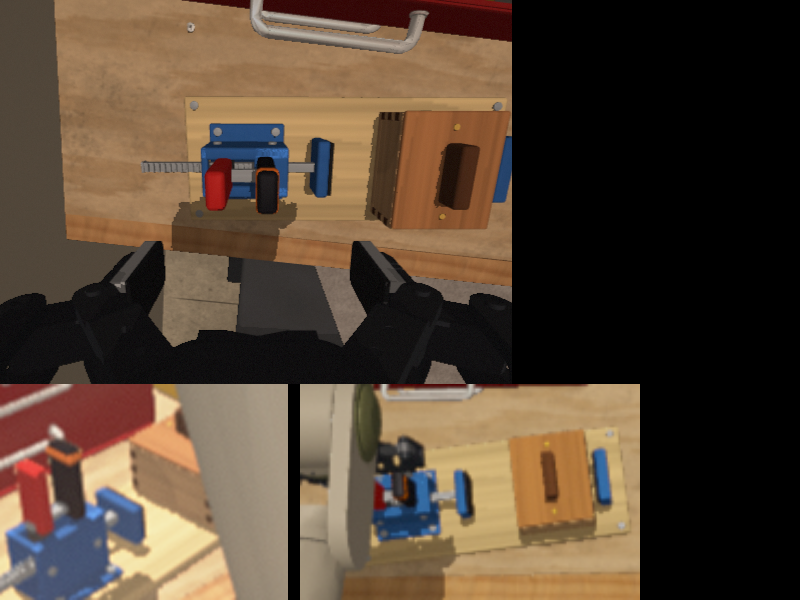

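The wrist and top views show the cover seated flush on the box. The trigger top is at px x≈206–228, y≈190–210, and the handle top at x≈257–278, y≈180–213.

```bash
python3 - <<'E'
import pickle
from h import *
g=pickle.load(open("ims4.pkl","rb"))["wrist"]
xa=np.array([.9937,.112]);ya=np.array([.112,-.9937]);tcp=np.array([.5154,.119])
red=mask(g,(0,150,40),(6,255,255),(190,250,150,225))|mask(g,(174,150,40),(180,255,255),(190,250,150,225))
h=cv2.cvtColor(g["pixels"],cv2.COLOR_RGB2HSV)
for v in(185,190,195,200,204,208,211):
    u=np.flatnonzero(red[v]);k=np.flatnonzero((h[v,250:290,2]<75)&~((h[v,250:290,0]>100)&(h[v,250:290,1]>120)))+250
    r=lambda u,z:[((onz(g,x,v,z)-tcp)@xa).round(4).item() if i==0 else ((onz(g,x,v,z)-tcp)@ya).round(4).item() for i,x in((0,u[0]),(1,u[0]),(1,u[-1]+1))] if len(u) else None
    print(v,"red",u[[0,-1]] if len(u) else 0,r(u,.153),"blk",k[[0,-1]] if len(k) else 0,r(k,.158))
cv2.imwrite("pics/z5.png",cv2.resize(g["pixels"][130:225,185:300,::-1],(690,570),interpolation=cv2.INTER_CUBIC))
E
```

```text
185 red [205 231] [0.0108, -0.039, -0.0186] blk [255 277] [0.0121, -0.0012, 0.0158]
190 red [206 230] [0.0069, -0.0384, -0.0195] blk [257 277] [0.0082, 0.0003, 0.0158]
195 red [206 228] [0.003, -0.0386, -0.0211] blk [257 276] [0.0044, 0.0003, 0.0152]
200 red [206 226] [-0.001, -0.0388, -0.0227] blk [257 277] [0.0005, 0.0003, 0.016]
204 red [206 225] [-0.0042, -0.0389, -0.0236] blk [257 276] [-0.0026, 0.0003, 0.0153]
208 red [207 223] [-0.0074, -0.0383, -0.0252] blk [257 276] [-0.0058, 0.0002, 0.0153]
211 red 0 None blk [258 275] [-0.0082, 0.001, 0.0146]
```

View pics/z5.png

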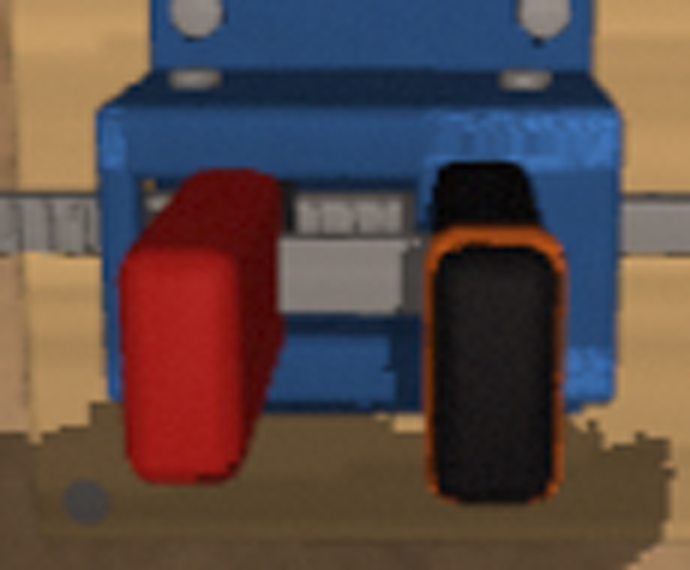

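The trigger's rear face is 39 mm to the -y side of the TCP along tool y, and the handle's front face is 16.5 mm to the +y side. Both bars are centred about 6.5 mm ahead in tool x. If I centre the tool 18 mm behind the handle face, I can pump without moving the arm.

Emit:
{"method": "send_path", "body": {"deltas": [[[0.0065,-0.0015,0.02],0,0.085],[[0,0,0.045],0,0.085],[[0,0,0.04],0,0.085],[[0,0,0.02],0,0.085],[[0,0,0.01],0,0.085],[[0,0,0],0,0.085]], "force": 30}}

```text
time_s: 6.35
position: [0.5223, 0.1185, 0.1146]
tool_rot: [[0.994, 0.112, -0.002], [0.112, -0.994, -0.0], [-0.002, -0.0, -1.0]]
ft_force: [0.6, -0.7, 0.2]
grip_width: 0.085
gripper_force: 0.0
```

Emit:
{"method": "send_path", "body": {"deltas": [[[0,0,0],0,0.036],[[0,0,0],0,0.036],[[0,0,0],0,0.036],[[0,0,0],0,0.036],[[0,0,0],0,0.036],[[0,0,0],0,0.036],[[0,0,0],0,0.036]], "force": 30}}

```text
time_s: 7.05
position: [0.5235, 0.1221, 0.1187]
tool_rot: [[0.994, 0.113, 0.006], [0.113, -0.994, 0.005], [0.007, -0.005, -1.0]]
ft_force: [-1.6, 17.4, 13.2]
grip_width: 0.0358
gripper_force: 8.7
```

```bash
cat > jaw.py <<'E'
from rig import env, imaging, order
from h import *
g=imaging.get_image("wrist");o=env.observe()
O=np.array([.5235,.0345]);ey=np.array([-.109,.994])
m=mask(g,(100,120,60),(125,255,255),(0,512,60,240))
for c in cv2.findContours(m,cv2.RETR_EXTERNAL,cv2.CHAIN_APPROX_NONE)[0]:
    if cv2.contourArea(c)>150:
        x,y,w,hh=cv2.boundingRect(c);print("blue",x,y,w,hh,"y of right edge",[((onz(g,x+w,v,.064)-O)@ey).round(4).item() for v in(y,y+hh)])
m=mask(g,(3,110,60),(16,230,225),(250,512,60,240))
for c in cv2.findContours(m,cv2.RETR_EXTERNAL,cv2.CHAIN_APPROX_NONE)[0]:
    if cv2.contourArea(c)>800: print("cover/box",cv2.boundingRect(c))
E
python3 jaw.py
```

```text
blue 369 167 40 73 y of right edge [-0.0046, -0.0106]
blue 166 144 148 96 y of right edge [0.0534, 0.0504]
cover/box (426, 125, 86, 115)
cover/box (250, 60, 262, 46)
```

Emit:
{"method": "send_path", "body": {"deltas": [[[0,0,0],0,0.085],[[0,0,0],0,0.085],[[0,0,0],0,0.085],[[0,0,0],0,0.085],[[0,0,0],0,0.085],[[0,-0.002,0],0,0.085]]}}

```text
time_s: 7.7
position: [0.5221, 0.1212, 0.1153]
tool_rot: [[0.994, 0.112, -0.0], [0.112, -0.994, -0.0], [-0.0, 0.0, -1.0]]
ft_force: [-0.1, 0.1, -0.3]
grip_width: 0.085
gripper_force: 0.0
```

```bash
python3 jaw.py
```

```text
blue 370 164 40 76 y of right edge [-0.0044, -0.0108]
blue 162 142 152 98 y of right edge [0.053, 0.0499]
cover/box (427, 119, 85, 121)
cover/box (250, 60, 262, 42)
```

Emit:
{"method": "send_path", "body": {"deltas": [[[0,0,0],0,0.036],[[0,0,0],0,0.036],[[0,0,0],0,0.036],[[0,0,0],0,0.036],[[0,0,0],0,0.036],[[0,0,0],0,0.036]]}}

```text
time_s: 8.35
position: [0.5225, 0.1224, 0.1166]
tool_rot: [[0.994, 0.113, 0.003], [0.113, -0.994, 0.002], [0.003, -0.002, -1.0]]
ft_force: [-2.3, 6.2, 8.9]
grip_width: 0.0361
gripper_force: 5.7
```

```bash
python3 jaw.py
```

```text
blue 386 165 44 75 y of right edge [-0.0157, -0.0228]
blue 165 142 151 98 y of right edge [0.0529, 0.0497]
cover/box (430, 123, 82, 117)
cover/box (250, 60, 262, 46)
```

Emit:
{"method": "send_path", "body": {"deltas": [[[0,0,0],0,0.085],[[0,0,0],0,0.085],[[0,0,0],0,0.085],[[0,0,0],0,0.085],[[0,0,0],0,0.085],[[0,-0.001,0],0,0.085]], "only": "width"}}

```text
grip_width: 0.0851
```

Emit:
{"method": "send_path", "body": {"deltas": [[[0,0,0],0,0.036],[[0,0,0],0,0.036],[[0,0,0],0,0.036],[[0,0,0],0,0.036],[[0,0,0],0,0.036],[[0,0,0],0,0.036]]}}

```text
time_s: 9.6
position: [0.5224, 0.1225, 0.1169]
tool_rot: [[0.994, 0.113, 0.003], [0.113, -0.994, 0.0], [0.003, 0.0, -1.0]]
ft_force: [-2.3, 0.1, 11.4]
grip_width: 0.0362
gripper_force: 8.5
```

```bash
python3 jaw.py
```

```text
blue 403 165 46 75 y of right edge [-0.0274, -0.0353]
blue 165 142 150 98 y of right edge [0.0534, 0.0502]
cover/box (436, 123, 76, 117)
cover/box (250, 60, 262, 43)
```

Emit:
{"method": "send_path", "body": {"deltas": [[[0,0,0],0,0.085],[[0,0,0],0,0.085],[[0,0,0],0,0.085],[[0,0,0],0,0.085],[[0,0,0],0,0.085],[[0,0,0],0,0.085]], "only": "width"}}

```text
grip_width: 0.0848
```

Emit:
{"method": "send_path", "body": {"deltas": [[[0,0,0],0,0.036],[[0,0,0],0,0.036],[[0,0,0],0,0.036],[[0,0,0],0,0.036],[[0,0,0],0,0.036],[[0,0,0],0,0.036]]}}

```text
time_s: 10.85
position: [0.5225, 0.1225, 0.1169]
tool_rot: [[0.994, 0.113, 0.003], [0.113, -0.994, 0.0], [0.003, 0.0, -1.0]]
ft_force: [-2.9, 0.4, 12.2]
grip_width: 0.0359
gripper_force: 8.5
```

```bash
python3 jaw.py
```

```text
blue 420 165 49 75 y of right edge [-0.0394, -0.0481]
blue 165 142 150 98 y of right edge [0.0534, 0.0502]
cover/box (436, 123, 76, 117)
cover/box (250, 60, 262, 45)
```

Emit:
{"method": "send_path", "body": {"deltas": [[[0,0,0],0,0.085],[[0,0,0],0,0.085],[[0,0,0],0,0.085],[[0,0,0],0,0.085],[[0,0,0],0,0.085],[[0,0,0],0,0.085]], "only": "width"}}

```text
grip_width: 0.0848
```

Emit:
{"method": "send_path", "body": {"deltas": [[[0,0,0],0,0.036],[[0,0,0],0,0.036],[[0,0,0],0,0.036],[[0,0,0],0,0.036],[[0,0,0],0,0.036],[[0,0,0],0,0.036]]}}

```text
time_s: 12.1
position: [0.5224, 0.1225, 0.1171]
tool_rot: [[0.994, 0.112, 0.003], [0.112, -0.994, 0.0], [0.003, -0.0, -1.0]]
ft_force: [-4.9, 0.2, 14.3]
grip_width: 0.0365
gripper_force: 12.8
```

```bash
python3 jaw.py
```

```text
blue 437 165 51 75 y of right edge [-0.0508, -0.0602]
blue 165 142 151 98 y of right edge [0.0529, 0.0496]
cover/box (444, 122, 68, 118)
cover/box (250, 60, 262, 44)
```

Emit:
{"method": "send_path", "body": {"deltas": [[[0,0,0],0,0.085],[[0,0,0],0,0.085],[[0,0,0],0,0.085],[[0,0,0],0,0.085],[[0,0,0],0,0.085],[[0,0,0],0,0.085]], "only": "width"}}

```text
grip_width: 0.0846
```

Emit:
{"method": "send_path", "body": {"deltas": [[[0,0,0],0,0.036],[[0,0,0],0,0.036],[[0,0,0],0,0.036],[[0,0,0],0,0.036],[[0,0,0],0,0.036],[[0,0,0],0,0.036]]}}

```text
time_s: 13.35
position: [0.5219, 0.1262, 0.1171]
tool_rot: [[0.994, 0.113, 0.002], [0.113, -0.994, 0.008], [0.003, -0.007, -1.0]]
ft_force: [-5.4, 22.1, 15.2]
grip_width: 0.0434
gripper_force: 28.2
```

```bash
python3 jaw.py
```

```text
blue 448 165 53 75 y of right edge [-0.0537, -0.0635]
blue 173 142 150 98 y of right edge [0.0529, 0.0493]
cover/box (452, 120, 60, 120)
cover/box (250, 60, 262, 43)
```

Emit:
{"method": "send_path", "body": {"deltas": [[[0,-0.002,0],0,0.03],[[0,-0.0018,-0.001],0,0.03],[[0,0,0],0,0.03],[[0,0,0],0,0.03],[[0,0,0],0,0.03],[[0,0,0],0,0.03]], "force": 30}}

```text
time_s: 14.0
position: [0.5219, 0.1263, 0.117]
tool_rot: [[0.994, 0.112, 0.001], [0.112, -0.994, 0.001], [0.002, -0.001, -1.0]]
ft_force: [0.4, -1.3, 6.4]
grip_width: 0.0435
gripper_force: 37.6
```

```bash
python3 jaw.py
```

```text
blue 446 165 54 75 y of right edge [-0.0539, -0.0638]
blue 172 142 150 98 y of right edge [0.0532, 0.0497]
cover/box (451, 122, 61, 118)
cover/box (250, 60, 262, 44)
```

Emit:
{"method": "send_path", "body": {"deltas": [[[0,0,0],0,0.03],[[0,0,0],0,0.03],[[0,0,0],0,0.03],[[0,0,0],0,0.03]], "force": 30}}

```text
time_s: 14.45
position: [0.5219, 0.1263, 0.117]
tool_rot: [[0.994, 0.112, 0.001], [0.112, -0.994, 0.001], [0.002, -0.001, -1.0]]
ft_force: [-0.7, -1.2, 6.5]
grip_width: 0.0435
gripper_force: 37.6
```

```bash
python3 - <<'E'
from rig import env, imaging, order
from h import *
w=imaging.get_image("wrist")["pixels"][:,:,::-1];t=imaging.get_image("top")["pixels"][:,:,::-1];s=imaging.get_image("scene")["pixels"][:,:,::-1]
im=np.zeros((600,800,3),np.uint8);im[:384,:512]=w;im[384:,:288]=cv2.resize(s[190:280,150:270],(288,216));im[384:,300:640]=cv2.resize(t[150:250,95:252],(340,216))
cv2.imwrite("pics/z6.png",im)
E
```

```text
(no output)
```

View pics/z6.png

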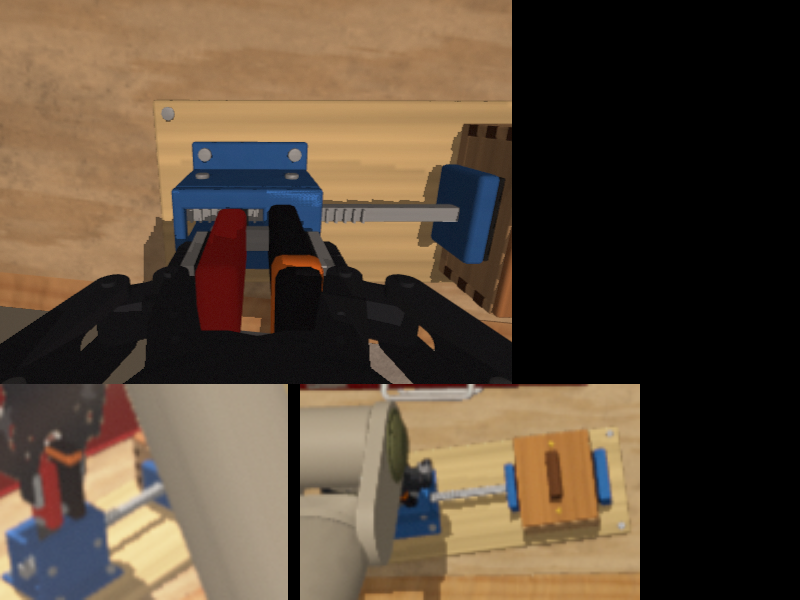

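The jaws are clamped on the box, the cover is flush, and both pads hold the trigger and handle. I'll ease the squeeze slightly so it sits mid-range.

Emit:
{"method": "send_path", "body": {"deltas": [[[0,0,0],0,0.03],[[0,0,0],0,0.03],[[0,0,0],0,0.03],[[0,0,0],0,0.03]], "force": 26}}

```text
time_s: 15.0
position: [0.5219, 0.1263, 0.117]
tool_rot: [[0.994, 0.112, 0.001], [0.112, -0.994, 0.001], [0.002, -0.001, -1.0]]
ft_force: [-0.6, -2.3, 6.9]
grip_width: 0.0434
gripper_force: 37.6
```

```bash
python3 -c "
from rig import env, imaging, order
print(order.close_job())"
```

```text
the job is handed in; nothing more can be done
None
```

I handed the job in at about 15 s: the cover is seated on the box, the box is held between the jaws, and the gripper is still squeezing trigger and handle at about 38 N; the judged result was not shown.

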